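# Stand the painted miniatures on their display plinths

### The arm

A 6-joint arm with a two-finger parallel gripper is mounted at the origin on the work surface. World frame = base frame: x ahead of the robot, y to its left, z up, the work surface at z = 0. Lengths are in m, angles in rad, forces in N, time in s.
With the tool pointing down it reaches from about 0.275 to 1 m from the base axis. Payload 8.4 kg.
Tool frame: the origin (TCP) lies at the centre of the arm's flange, where the gripper is bolted on; the fingertips stand 173 mm ahead of it and the grasp point (between the pads) lies 155 mm ahead of it; z points along the fingers, y is the line along which they close (so a half turn about z gives the same grasp; the last joint's range is limited). The gripper opens to 85 mm and grips with 20 to 120 N. Pads are 22 mm wide; open, the fingers measure 114 mm over their backs; the gripper's body (76 mm by 85 mm) begins 54 mm behind the grasp point. The pads swing forward as they close: fully open they stand 13 mm farther back than shut.
Start: joints at [1.251, 0.353, 1.633, -0, 1.155, -0.002], TCP at [0.195, 0.594, 0.405] pointing down, gripper open.
Joint ranges: [-2.63, 2.63], [-0.92, 2.1], [0.06, 2.66], [-1.3, 4.44], [0, 2.69], [-3.02, 3.02]. Speed limits (rad/s): [2.22, 2.22, 2.79, 3.14, 3.14, 3.14].

### API

Orientations are given as a unit quaternion [w, x, y, z].
In Python, from cell import r, planner, sensors, viewer, sign_off gives the robot as it stands. Calls block until the motion is done:
- r.move_ptp(position, orientation): joint-space move of the TCP to a pose.
- r.move_linear(position, vel=0.15, rotation=None, f_stop=None): straight line of the TCP; rotation=None keeps the orientation; vel is the mean speed in m/s. With f_stop (N) it stops when the force on the tool has changed by that much, and returns True; else False.
- r.move_joints(angles): joint-space move.
- r.ungrasp() and r.clamp(strength=None): open the fingers fully, or close them until they stop; strength is the grip in N (None keeps the last).
- r.wait(seconds).
- planner.ik(position, orientation): joint angles nearest the present ones, or None.
- sensors.observe(): the state.
- viewer.read_camera(name): name is "scene" or "top" or "wrist"; returns the picture (480x640x3 uint8, red, green, blue); there is no depth.
- viewer.get_calibration(name): a dict with "fx", "fy", "cx", "cy" (pixels), "R" (3x3) and "t" (3): a world point X has camera coordinates R X + t. Camera axes: x right, y down, z forward; pixel columns grow to the right and rows downward; lengths in m; the calibration is good to about 2 mm. A picture is of the moment at which its call begins: read the wrist's pose just before it. get_calibration takes no time and is no camera call; for the wrist camera it gives the pose at the moment of the call.
A pose or a line that the arm cannot do raises r.MotionError and nothing moves.
- sign_off(): hands the job in; it is judged then, once.
Trained networks look in the newest picture that a camera, given by its name, has taken for a name from the list of things; names that differ only in an ending like _2 or _b are one class to them, and where a whole thing is asked for, a point or a joint stands for the part that bears it (a point fixed in the world has none). Each returns a list of dicts, best first, with "conf" (0 to 1); they miss things now and then, are a little off and sometimes report something else, mostly with a low value. They report only what shows in the picture. A call takes as long as a camera call. They do not tell look-alikes from the thing itself.
- viewer.spot_in(camera, label): "position" ([x, y, z] in m, in world coordinates, good to about 4 mm: the middle of the surface that is visible of it).
The state is a dict: "time": time; "q": joint angles; "joint_vel": joint speeds; "joint_efforts": joint torques, N m; "tool_pos": TCP position; "eef_rot": TCP orientation; "contact_force": force on the tool from outside, world axes, zero at the start; "moment": the same for the moment, N m; "gripper_width": finger opening in m; "grasp_force": force on a finger pad.
Only numpy, scipy, OpenCV 4.12 (cv2) and the standard library are available. Lean on these libraries where they do the work, as an engineer would, in place of code of your own. Each camera call takes 0.05 s, during which the arm holds its last target. There are 200 camera calls.

### The job

Set up the miniatures for display: stand each of the four grey miniatures upright in the middle of the wooden plinth whose cork outline matches the shape and size of its base, with the square and the oblong base squared up with their outlines. Do not knock any miniature over, and leave the rinse cup and the dropper bottle standing where they are.

Things in the scene. Friction and masses are not known exactly. Their poses are not given: they have to be found in the camera images.
- mage: Small hooded miniature in plain grey primer on a small ROUND black base 36 mm across and 5 mm thick; 72 mm tall, roughly 70 g. Origin: centre of the base's underside, on the table at z = 0 at the start; z up, the figure faces its -x. The cloak is a round upright column 20 mm across from 17 to 48 mm above the underside: grip it there from any side.
- ogre: Bulky miniature in plain grey primer on a large ROUND black base 60 mm across and 5 mm thick; 76 mm tall, roughly 120 g. Origin: centre of the base's underside, on the table at z = 0 at the start; z up, the figure faces its -x. Its trunk is a block 34 mm wide along y and 26 mm along x, from 22 to 62 mm above the underside: grip it across y (arms and club stick out to -x).
- knight: Slim miniature with a shield in plain grey primer on a SQUARE black base 48 x 48 mm, 5 mm thick; 72 mm tall, roughly 80 g. Origin: centre of the base's underside, on the table at z = 0 at the start; z up, the figure faces its -x. Its trunk is a block 24 mm wide along y and 18 mm along x, from 20 to 56 mm above the underside: grip it across y (shield at -x). x and y run along the base's sides.
- rider: Rider on a horse in plain grey primer on an OBLONG black base 76 mm (along x) x 40 mm (along y), 5 mm thick; 76 mm tall, roughly 110 g. Origin: centre of the base's underside, on the table at z = 0 at the start; z up, the figure faces its -x. Horse (52 mm long, 23 to 41 mm above the underside) and rider (16 mm long, up to 64 mm) are both 20 mm wide along y, centred on the origin: grip across y.
- plinth_small_round: Round plinth 56 mm across, for a 36 mm round base. Dark wood plinth fixed to the table, 12 mm high (flat top at z = 0.012), with a light cork inlay flush in its top that shows the outline of the base that belongs there. Origin: centre of its underside; z up. 
- plinth_large_round: Round plinth 80 mm across, for a 60 mm round base. Dark wood plinth fixed to the table, 12 mm high (flat top at z = 0.012), with a light cork inlay flush in its top that shows the outline of the base that belongs there. Origin: centre of its underside; z up. 
- plinth_square: Square plinth 68 x 68 mm, for a 48 mm square base; x and y along its sides. Dark wood plinth fixed to the table, 12 mm high (flat top at z = 0.012), with a light cork inlay flush in its top that shows the outline of the base that belongs there. Origin: centre of its underside; z up. 
- plinth_oblong: Oblong plinth 96 mm (along x) x 60 mm (along y), for a 76 x 40 mm base, long sides alike. Dark wood plinth fixed to the table, 12 mm high (flat top at z = 0.012), with a light cork inlay flush in its top that shows the outline of the base that belongs there. Origin: centre of its underside; z up. 
- rinse_cup: Bystander: empty clear plastic cup standing among the miniatures, 66 mm across at the rim, 85 mm tall. Origin: centre of its underside. Leave it alone.
- dropper_bottle: Bystander: white dropper bottle with a black tip standing among the miniatures, 25 mm across, 76 mm tall. Origin: centre of its underside. Leave it alone.
Mind the look-alikes: they are no part of the job. What is shaped like the plinth_large_round but orange or yellow is not meant.

How it is judged:
At the end, for the whole second after the job is handed in: Each miniature at rest on the plinth of its base's outline: centre within 10 mm of the plinth's, underside 9 to 15 mm above the plinth's, tilted under 0.1 rad; square and oblong bases within 0.25 rad of square with their plinths (any equivalent turn) (horizontal distance between mage and plinth_small_round below 0.01 m and z of mage in the frame of plinth_small_round between 0.009 and 0.015 m and angle between each of mage, ogre, knight, rider's own z axis and vertical below 0.1 rad and linear speed of each of mage, ogre, knight, rider below 0.02 m/s and angular speed of each of mage, ogre, knight, rider below 0.2 rad/s and horizontal distance between ogre and plinth_large_round below 0.01 m and z of ogre in the frame of plinth_large_round between 0.009 and 0.015 m and horizontal distance between knight and plinth_square below 0.01 m and z of knight in the frame of plinth_square between 0.009 and 0.015 m and horizontal distance between rider and plinth_oblong below 0.01 m and z of rider in the frame of plinth_oblong between 0.009 and 0.015 m and angle between the x axis of rider and the x axis of plinth_oblong, either way round below 0.25 rad and (angle between the x axis of knight and the x axis of plinth_square, either way round below 0.25 rad or angle between the x axis of knight and the y axis of plinth_square, either way round below 0.25 rad)); the robot touches nothing.
It fails at once if a miniature is knocked over (tilts more than 0.7 rad) (angle between any of mage, ogre, knight, rider's own z axis and vertical above 0.7 rad).
It fails at once if the rinse cup is shifted more than 30 mm or knocked over (distance of rinse_cup from where it was at the start of the episode above 0.03 m or angle between rinse_cup's own z axis and vertical above 0.5 rad).
It fails at once if the dropper bottle is shifted more than 30 mm or knocked over (distance of dropper_bottle from where it was at the start of the episode above 0.03 m or angle between dropper_bottle's own z axis and vertical above 0.5 rad).
It also fails if it takes over 115 s, if anything falls off the work surface, if the arm or the gripper's body presses on something with over 40 N, if the wrist force passes 120 N, or if a joint passes its speed limit or range.

## Working session

There is one attempt and no reset: what is moved stays moved. The work goes in short steps, each a Python script; the robot and the scene stay as the last script left them, time stands still between calls to the robot, and variables do not carry over. Pictures are saved under pics/ and viewed, at most 14 in all, crops included, and the job is handed in when it is done.

```bash
mkdir -p pics
python3 - <<'E'
from cell import r, planner, sensors, viewer
import cv2,numpy as np
for c in ("top","scene"):
    im=viewer.read_camera(c); cv2.imwrite(f"pics/{c}0.png",im[:,:,::-1])
    k=viewer.get_calibration(c); print(c,{a:np.round(b,3).tolist() for a,b in k.items()})
for n in "mage ogre knight rider plinth_small_round plinth_large_round plinth_square plinth_oblong rinse_cup dropper_bottle".split():
    print(n,[(np.round(d["position"],3).tolist(),round(d["conf"],2)) for d in viewer.spot_in("top",n)])
s=sensors.observe();print(s["time"],s["eef_rot"],s["tool_pos"])
E
```

```text
top {'fx': 516.037, 'fy': 516.037, 'cx': 313.394, 'cy': 248.003, 'R': [[0.004, -1.0, 0.011], [-0.997, -0.004, -0.072], [0.072, -0.01, -0.997]], 't': [-0.009, 0.501, 1.09]}
scene {'fx': 476.942, 'fy': 476.942, 'cx': 319.209, 'cy': 237.77, 'R': [[-0.524, 0.851, 0.01], [0.68, 0.426, -0.597], [-0.512, -0.306, -0.802]], 't': [0.261, -0.282, 1.322]}
mage [([0.379, 0.284, 0.016], 0.55)]
ogre [([0.636, 0.175, 0.033], 0.78)]
knight [([0.634, -0.171, 0.005], 0.56)]
rider [([0.457, -0.111, 0.003], 0.9)]
plinth_small_round [([0.376, -0.304, 0.01], 0.92)]
plinth_large_round [([0.353, 0.088, 0.012], 0.97), ([0.353, -0.04, 0.012], 0.96), ([0.47, 0.111, 0.009], 0.92), ([0.344, 0.201, 0.013], 0.85)]
plinth_square [([0.504, 0.395, 0.006], 0.81)]
plinth_oblong [([0.518, -0.385, 0.015], 0.74)]
rinse_cup [([0.62, 0.003, 0.032], 0.62), ([0.635, -0.169, 0.005], 0.57)]
dropper_bottle [([0.511, 0.234, 0.05], 0.54)]
0.6 [1.72573044e-05 1.58200478e-01 9.87407012e-01 2.34066113e-05] [0.19529064 0.59371314 0.40470424]
```

View pics/top0.png

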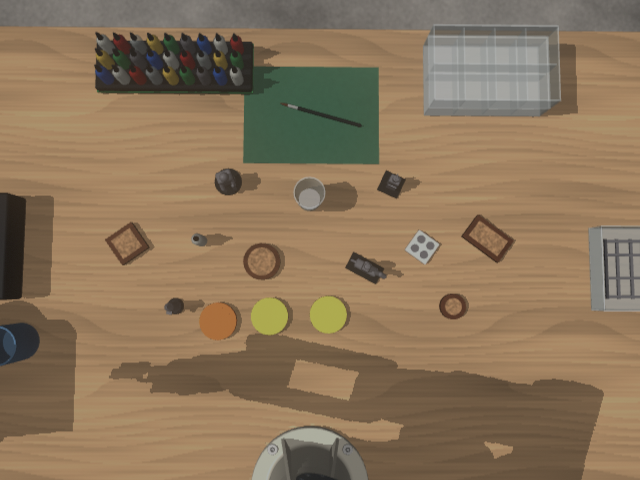

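View pics/scene0.png

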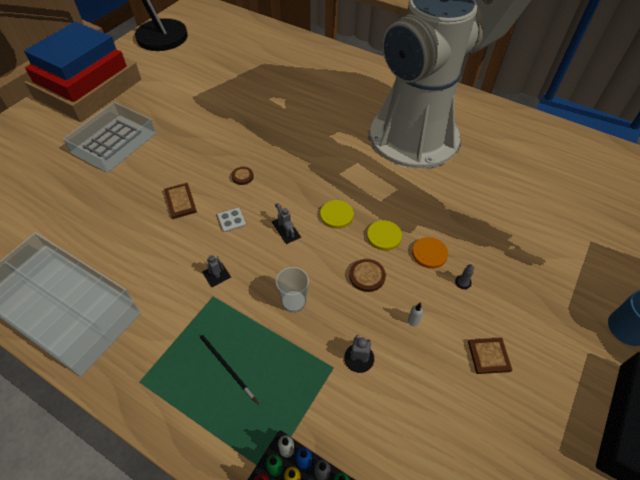

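The top view shows mage (175,306), ogre (228,182), knight (391,185), rider (365,268). The plinths are square (127,243), large round (262,261), oblong (488,239) and small round (453,306). The orange and yellow discs at (218,321), (270,316) and (328,315) are decoys. Next: closer wrist views of each.

```bash
cat > h.py <<'E'
from cell import r, planner, sensors, viewer
import cv2,numpy as np
from scipy.spatial.transform import Rotation as Ro
def quat(a): return [0,np.cos(a/2),np.sin(a/2),0]     # tool down, tool x at angle a, tool y (closing) at a-90deg
def ray(k,u,v,z):                                      # pixel -> world at height z
    d=np.array(k["R"]).T@[(u-k["cx"])/k["fx"],(v-k["cy"])/k["fy"],1]; c=-np.array(k["R"]).T@np.array(k["t"])
    return c+d*(z-c[2])/d[2]
def pix(k,X):
    p=np.array(k["R"])@X+k["t"]; return np.array([k["fx"]*p[0]/p[2]+k["cx"],k["fy"]*p[1]/p[2]+k["cy"]])
E
python3 - <<'E'
from h import *
import pickle
s=sensors.observe();k=viewer.get_calibration("wrist")
Rt=Ro.from_quat(np.roll(s["eef_rot"],-1)).as_matrix()
C=-np.array(k["R"]).T@k["t"]; print("cam in tool",Rt.T@(C-s["tool_pos"]),"\naxes",np.round(np.array(k["R"])@Rt,3),k["fx"])
g=ray(k,k["cx"],k["cy"],0.01); off=Rt.T@(g-s["tool_pos"]); print("look off",off)
T=dict(plinth_square=(.504,.395),ogre=(.636,.175),mage=(.379,.284),plinth_large_round=(.47,.111),rider=(.457,-.111),knight=(.634,-.171),plinth_oblong=(.518,-.385),plinth_small_round=(.376,-.304))
D={}
for n,(x,y) in T.items():
    az=np.arctan2(y,x)
    for it in range(3):
        a=az+np.pi/2
        ox=np.array([np.cos(a),np.sin(a)])*off[0]+np.array([np.sin(a),-np.cos(a)])*off[1]
        p=np.array([x,y])-ox; az=np.arctan2(p[1],p[0])
    try: r.move_ptp([*p,.40],quat(a))
    except r.MotionError as e: print(n,p,e); continue
    kk=viewer.get_calibration("wrist"); im=viewer.read_camera("wrist"); D[n]=(kk,im)
    print(n,np.round(p,3),[np.round(d["position"],3).tolist()+[round(d["conf"],2)] for d in viewer.spot_in("wrist",n)])
pickle.dump(D,open("views.pkl","wb"))
t=[cv2.putText(cv2.resize(D[n][1][:,:,::-1],(400,300),interpolation=cv2.INTER_AREA),n,(5,15),0,.5,(0,0,255)) for n in D]
while len(t)<8:t.append(t[0]*0)
for i in (0,4): cv2.imwrite(f"pics/w{i}.png",np.vstack([np.hstack(t[i:i+2]),np.hstack(t[i+2:i+4])]))
print(sensors.observe()["time"])
E
```

```text
cam in tool [ 0.07315093 -0.0010318   0.03076011] 
axes [[ 0.     1.     0.001]
 [-0.958  0.    -0.287]
 [-0.287 -0.001  0.958]] 397.4994881056632
look off [-0.03592636 -0.00129181  0.39470513]
plinth_square [0.481 0.423] [[0.513, 0.402, 0.015, 0.7]]
ogre [0.626 0.209] [[0.644, 0.191, 0.037, 0.82]]
mage [0.356 0.312] [[0.367, 0.298, 0.036, 0.65]]
plinth_large_round [0.46  0.146] [[0.358, 0.094, 0.017, 0.89], [0.471, 0.112, 0.016, 0.77], [0.343, 0.2, 0.01, 0.7], [0.343, -0.021, 0.01, 0.55]]
rider [ 0.464 -0.076] [[0.458, -0.109, 0.032, 0.64]]
knight [ 0.643 -0.136] [[0.646, -0.169, 0.002, 0.96]]
plinth_oblong [ 0.539 -0.356] [[0.528, -0.384, 0.01, 0.63]]
plinth_small_round [ 0.398 -0.275] [[0.379, -0.307, 0.013, 0.62]]
8.8917
```

View pics/w0.png

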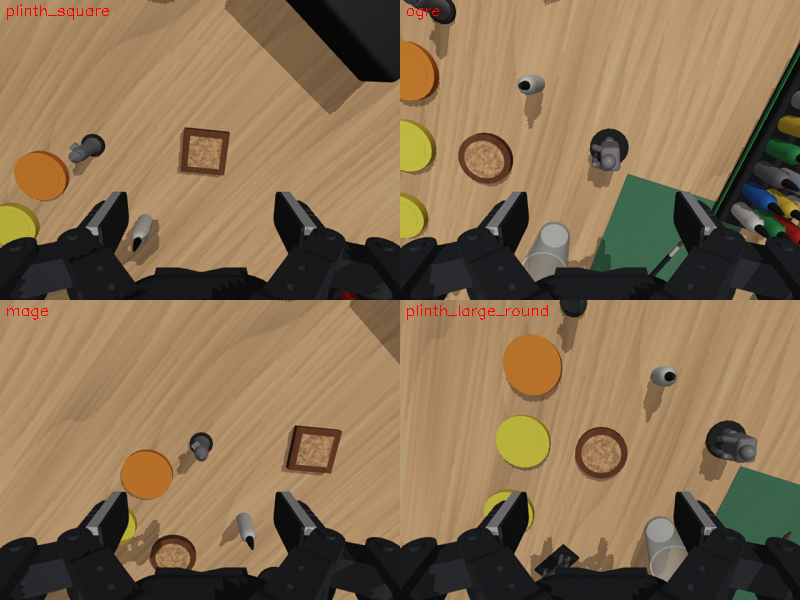

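View pics/w4.png

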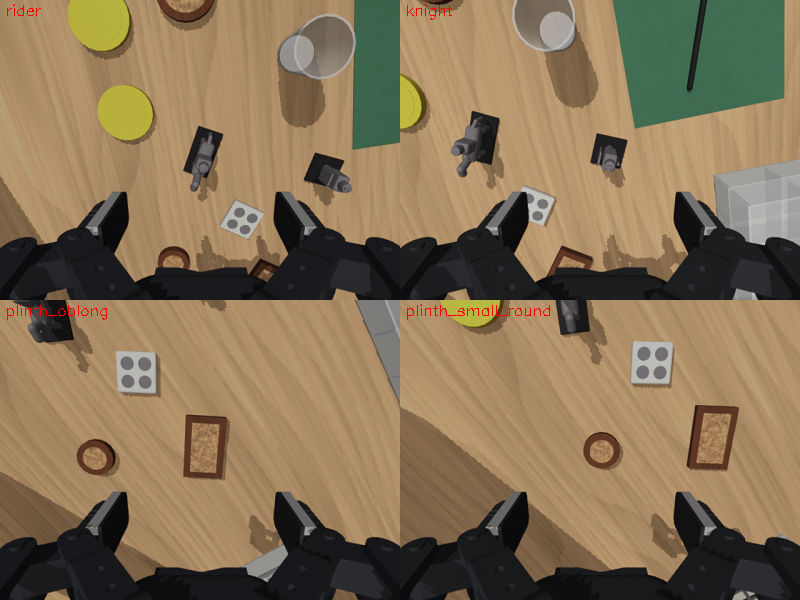

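```bash
cat > rect.py <<'E'
from h import *
def rectify(k,im,c,z,w=.14,h=.105,s=400/.14):   # cols = -y, rows = -x, centred on c
    W,H=int(w*s),int(h*s)
    src=np.float32([pix(k,np.array([c[0]+dx,c[1]+dy,z])) for dx,dy in((h/2,w/2),(h/2,-w/2),(-h/2,-w/2),(-h/2,w/2))])
    M=cv2.getPerspectiveTransform(src,np.float32([[0,0],[W,0],[W,H],[0,H]]))
    return cv2.warpPerspective(im,M,(W,H),flags=cv2.INTER_CUBIC)
E
python3 - <<'E'
from rect import *
import pickle
D=pickle.load(open("views.pkl","rb")); s=400/.14
G=dict(plinth_square=(.508,.398),ogre=(.638,.18),mage=(.375,.29),plinth_large_round=(.47,.111),rider=(.457,-.111),knight=(.64,-.17),plinth_oblong=(.525,-.385),plinth_small_round=(.379,-.307))
tiles=[]
for n in G:
    pl=n.startswith("pl"); im=rectify(*D[n],G[n],.012 if pl else .005)[:,:,::-1].copy()
    hsv=cv2.cvtColor(im,cv2.COLOR_BGR2HSV)
    if pl: m=((hsv[:,:,2]<125)&(hsv[:,:,1]>130)).astype(np.uint8)
    else: m=(hsv[:,:,2]<60).astype(np.uint8)
    m=cv2.morphologyEx(m,cv2.MORPH_OPEN,np.ones((5,5)))
    cs=max(cv2.findContours(m,cv2.RETR_EXTERNAL,cv2.CHAIN_APPROX_NONE)[0],key=cv2.contourArea)
    (u,v),(w,h),an=cv2.minAreaRect(cs); (a,b),rad=cv2.minEnclosingCircle(cs)
    W=lambda u,v:(round(G[n][0]+.0525-v/s,4),round(G[n][1]+.07-u/s,4))
    bp=cv2.boxPoints(((u,v),(w,h),an)); 
    print(n,"rect",W(u,v),np.round([w/s*1e3,h/s*1e3,an],1),"circ",W(a,b),round(rad*2e3/s,1))
    cv2.polylines(im,[cs],True,(0,255,0),1)
    if not "round" in n and n not in("mage","ogre"): cv2.polylines(im,[np.int32(bp)],True,(255,0,255),1)
    else: cv2.circle(im,(int(a),int(b)),int(rad),(255,0,255),1)
    cv2.putText(im,n,(5,15),0,.5,(0,0,255)); tiles.append((pl,im))
for f in(0,1):
    t=[i for p,i in tiles if p==f]; cv2.imwrite(f"pics/r{f}.png",np.vstack([np.hstack(t[:2]),np.hstack(t[2:])]))
E
```

```text
plinth_square rect (0.5095, 0.3971) [67.7 69.7 54.5] circ (0.5095, 0.3967) 94.7
ogre rect (0.6491, 0.1905) [40.4 58.3 11.2] circ (0.6477, 0.1819) 59.0
mage rect (0.3736, 0.2951) [34.4 25.6 66.8] circ (0.3754, 0.2909) 34.9
plinth_large_round rect (0.4726, 0.1061) [78.1 80.5 90. ] circ (0.4723, 0.1059) 81.4
rider rect (0.4597, -0.1176) [75.7 39.4 27.8] circ (0.4596, -0.1175) 83.2
knight rect (0.6438, -0.1772) [47.7 47.1 24.4] circ (0.6437, -0.1772) 65.6
plinth_oblong rect (0.5254, -0.3854) [97.  59.7 36.7] circ (0.5254, -0.3855) 111.7
plinth_small_round rect (0.3781, -0.307) [55.  56.7 90. ] circ (0.3779, -0.3067) 57.5
```

View pics/r0.png

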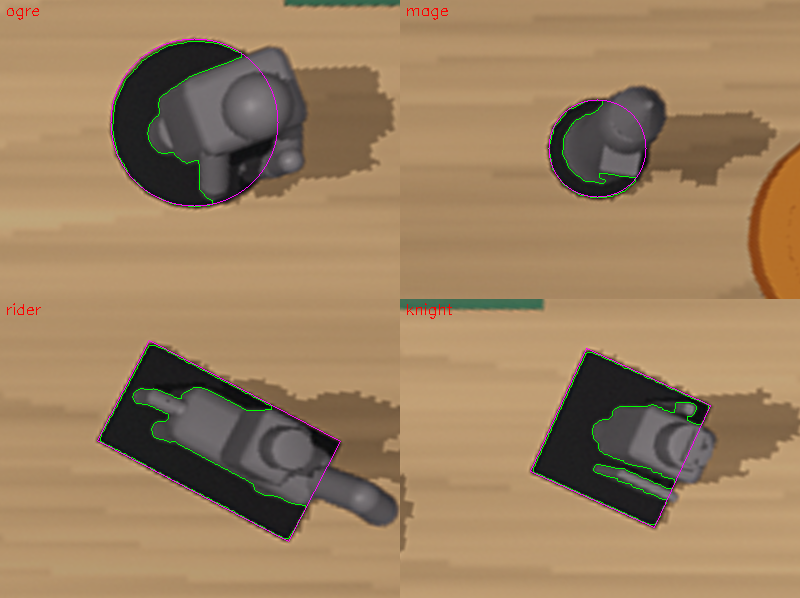

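View pics/r1.png

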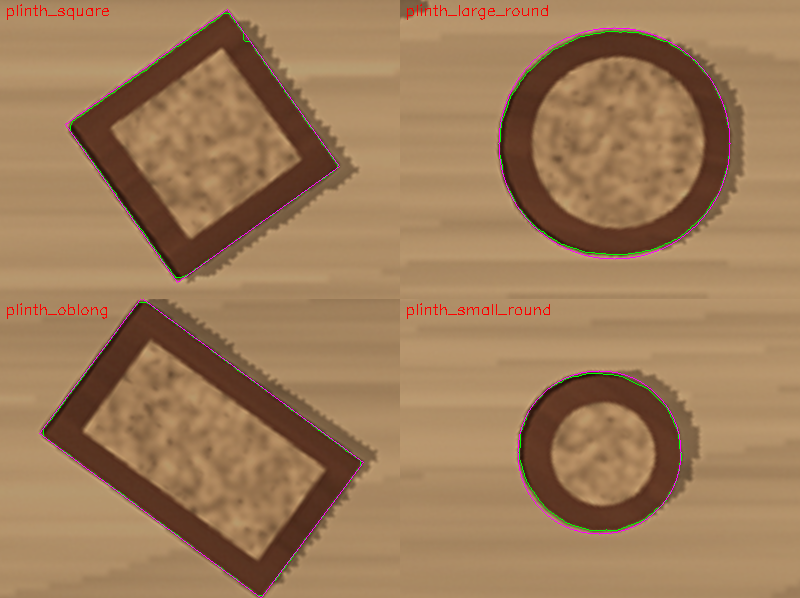

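Plinth and base outlines fit closely in the rectified views: both rects and circles match the nominal sizes to about 1 mm. I'll check figure yaws with wireframes, since the ogre's is uncertain.

```bash
cat > poses.py <<'E'
import numpy as np
d=np.deg2rad   # x,y,yaw of own x axis
F=dict(ogre=(.6477,.1819,d(29.6)),mage=(.3754,.2909,0),rider=(.4597,-.1176,d(62.4)),knight=(.6438,-.1772,d(-24.4)))
E
python3 - <<'E'
from h import *; from poses import F
import pickle
D=pickle.load(open("views.pkl","rb"))
B=dict(ogre=(26,34,22,62),mage=(20,20,17,48),rider=(52,20,23,41),knight=(18,24,20,56))
t=[]
for n,(x,y,a) in F.items():
    k,im=D[n]; im=im[:,:,::-1]; u,v=np.int32(pix(k,np.array([x,y,.03]))); S=5 if n!="rider" else 4; w,h=400//S,300//S
    u0,v0=u-w//2,v-h//2; c=cv2.resize(im[v0:v0+h,u0:u0+w],(400,300),interpolation=cv2.INTER_CUBIC)
    lx,ly,z0,z1=np.array(B[n])/1e3
    for z,col in((z0,(255,255,0)),(z1,(0,255,0))):
        P=[[x+np.cos(a)*p-np.sin(a)*q,y+np.sin(a)*p+np.cos(a)*q,z] for p,q in((-lx/2,-ly/2),(-lx/2,ly/2),(lx/2,ly/2),(lx/2,-ly/2))]
        pp=np.int32([(pix(k,np.array(X))-[u0,v0]+.5)*[400/w,300/h] for X in P])
        cv2.polylines(c,[pp],True,col,1); cv2.line(c,tuple(map(int,pp[0])),tuple(map(int,pp[1])),(0,0,255),1)
    t.append(cv2.putText(c,n,(5,15),0,.5,(0,0,255)))
cv2.imwrite("pics/wf.png",np.vstack([np.hstack(t[:2]),np.hstack(t[2:])]))
E
```

```text
(no output)
```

View pics/wf.png

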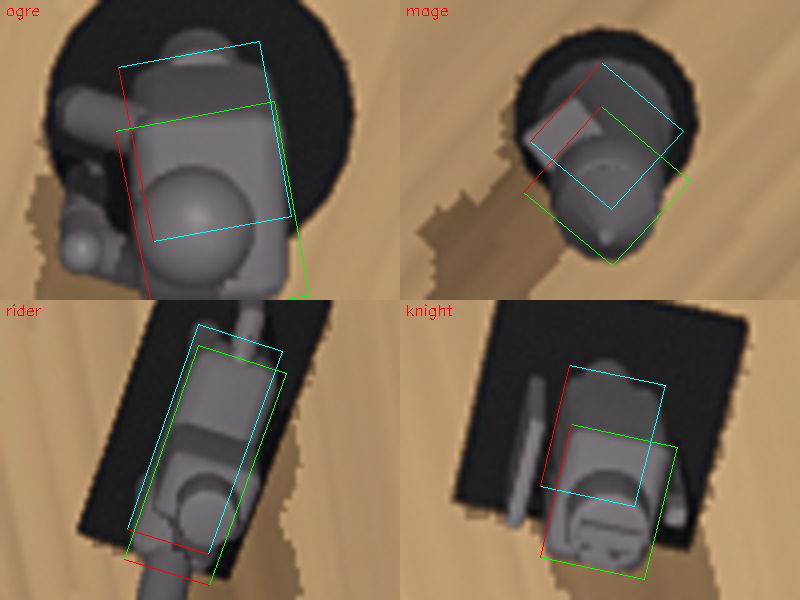

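Wireframes match within about 1–2 mm, except the ogre's yaw, which should be about 6° less. Mage goes first, as a trial.

```bash
sed -i 's/29.6/23.6/' poses.py
cat > pp.py <<'E'
from h import *; from poses import F
P=dict(mage=(.3779,-.3068,0,0),ogre=(.4724,.1060,0,0),knight=(.5095,.3969,np.deg2rad(35.5),90),rider=(.5254,-.3854,np.deg2rad(53.3),180))
ZG=dict(mage=.036,ogre=.043,knight=.040,rider=.036)
def near(a,ref,per): return a+per*np.round((ref-a)/per)
def st(msg):
    s=sensors.observe(); print(msg,"t",round(s["time"],1),"w",round(s["gripper_width"],4),"F",np.round(s["contact_force"],1),"gf",round(s["grasp_force"],1),"z",round(s["tool_pos"][2],4),"j6",round(s["q"][5],2))
def run(n,f=None):
    x,y,a=f or F[n]; X,Y,A,per=P[n]; zg=ZG[n]+.155; hi=zg+.12
    ref=np.arctan2(y,x)+np.pi/2; a=ref if n=="mage" else near(a,ref,np.pi)
    R=np.arctan2(Y,X)+np.pi/2; A=R if per==0 else near(A,R,np.deg2rad(per))
    for q in((x,y,hi,a),(x,y,zg,a),(X,Y,hi,A),(X,Y,zg+.012,A)):
        assert planner.ik(q[:3],quat(q[3])) is not None,q
    r.ungrasp(); r.move_ptp([x,y,hi],quat(a)); 
    if r.move_linear([x,y,zg],vel=.12,f_stop=8): st("TOUCHED going down"); return
    r.clamp(30); st("gripped")
    r.move_linear([x,y,hi],vel=.15); st("lifted")
    r.move_ptp([X,Y,hi],quat(A)); st("over")
    r.move_linear([X,Y,zg+.022],vel=.15)
    t=r.move_linear([X,Y,zg+.0105],vel=.03,f_stop=4); st(f"down {t}")
    r.ungrasp(); r.wait(.2); r.move_linear([X,Y,hi],vel=.15); st("done")
E
python3 -c "
from pp import *
run('mage')
im=viewer.read_camera('scene');cv2.imwrite('pics/s1.png',im[:,:,::-1])"
```

```text
gripped t 12.9 w 0.0191 F [ 1.1 -0.8  4.1] gf 29.2 z 0.1912 j6 -0.0
lifted t 13.9 w 0.0194 F [-0.4 -0.9 -1.9] gf 29.3 z 0.3103 j6 -0.0
over t 16.0 w 0.0186 F [-0.5 -0.5 -0.8] gf 29.3 z 0.311 j6 -0.0
down True t 17.2 w 0.0187 F [ 0.  -0.4  5.2] gf 29.9 z 0.2031 j6 -0.0
done t 18.9 w 0.0855 F [-0.5 -0.1  0.5] gf 0.0 z 0.3104 j6 -0.0
```

```bash
python3 -c "
from pp import *
for n in ('ogre','knight','rider'):
    print(n); run(n)
r.move_joints([0,.0,1.633,0,1.5,0]) if 0 else None
import numpy as np
im=np.vstack([viewer.read_camera('top')[150:350,80:540]]);cv2.imwrite('pics/t2.png',cv2.resize(im[:,:,::-1],None,fx=1.7,fy=1.7))
im=viewer.read_camera('scene');cv2.imwrite('pics/s2.png',im[:,:,::-1])"
```

```text
ogre
gripped t 22.9 w 0.0345 F [-1.6 -1.1  4.6] gf 29.8 z 0.1985 j6 1.43
lifted t 23.8 w 0.0341 F [ 0.   1.1 -0.6] gf 29.3 z 0.3169 j6 1.43
over t 25.1 w 0.034 F [ 0.3  0.1 -0.3] gf 29.3 z 0.3179 j6 -0.0
down True t 26.3 w 0.0339 F [-0.4 -0.5  3.5] gf 29.3 z 0.2101 j6 -0.0
done t 27.9 w 0.085 F [-0.4 -0.5 -0.5] gf 0.0 z 0.3173 j6 -0.0
knight
gripped t 31.2 w 0.0234 F [ 0.3 -0.   3.1] gf 30.0 z 0.1953 j6 -1.42
lifted t 32.1 w 0.0238 F [ 0.2 -0.6 -1.9] gf 29.6 z 0.314 j6 -1.42
over t 34.2 w 0.0236 F [-0.6  0.1 -2. ] gf 29.5 z 0.315 j6 0.04
down True t 35.4 w 0.0234 F [0.  0.2 3.6] gf 30.3 z 0.2071 j6 0.04
done t 37.1 w 0.0852 F [-0.6  0.5 -0.1] gf 0.0 z 0.3141 j6 0.04
rider
gripped t 41.0 w 0.0197 F [-1.4  0.6  5.1] gf 32.1 z 0.1912 j6 0.23
lifted t 41.9 w 0.0197 F [-0.3 -0.4 -1.5] gf 31.4 z 0.3102 j6 0.23
over t 43.0 w 0.0196 F [-0.7  0.3 -1.5] gf 31.4 z 0.3104 j6 0.01
down True t 44.2 w 0.0194 F [-0.2  0.1  4.9] gf 32.0 z 0.2031 j6 0.01
done t 45.9 w 0.0855 F [-0.9 -0.4 -0.3] gf 0.0 z 0.3101 j6 0.01
```

View pics/s2.png

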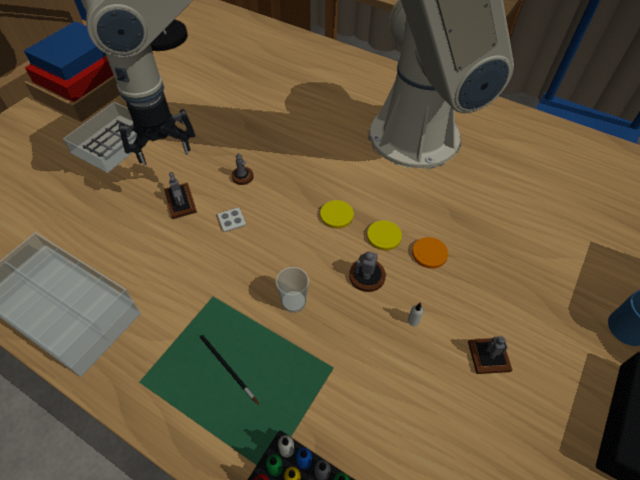

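All four stand upright on their plinths (rider (180,200), mage (242,172), ogre (367,272), knight (492,352)), and the cup and bottle haven't moved. I'll check centring with rectified wrist views.

Run:
```python
from rect import *; from pp import P
t=[];off=np.array([-.036,-.0013])
for n in("rider","mage","ogre","knight"):
    X,Y,A,per=P[n]; az=np.arctan2(Y,X)
    for _ in range(3):
        a=az+np.pi/2; p=np.array([X,Y])-np.array([np.cos(a),np.sin(a)])*off[0]-np.array([np.sin(a),-np.cos(a)])*off[1]; az=np.arctan2(p[1],p[0])
    r.move_ptp([*p,.40],quat(a)); k=viewer.get_calibration("wrist"); im=rectify(k,viewer.read_camera("wrist"),(X,Y),.017)[:,:,::-1].copy()
    cv2.drawMarker(im,(200,150),(0,255,0),0,12)
    s=400/.14
    if per:
        w,h=((.076,.04) if n=="rider" else (.048,.048)); th=-90-np.rad2deg(A)
        cv2.polylines(im,[np.int32(cv2.boxPoints(((200,150),(w*s,h*s),th)))],True,(0,255,0),1)
    else: cv2.circle(im,(200,150),int((.018 if n=="mage" else .03)*s),(0,255,0),1)
    t.append(cv2.putText(im,n,(5,15),0,.5,(0,0,255)))
cv2.imwrite("pics/fin.png",np.vstack([np.hstack(t[:2]),np.hstack(t[2:])]))
```

```text
(no output)
```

View pics/fin.png

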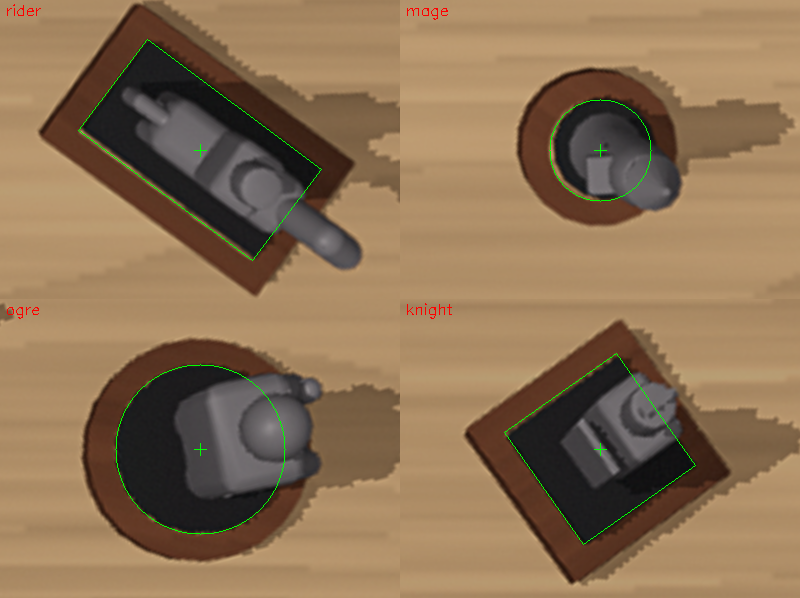

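All four bases sit within about 2 mm of centre and are squared up with their plinths, with the arm clear. Handing in.

```bash
python3 -c "
from cell import *
print(sensors.observe()['time']);print(sign_off())"
```

```text
50.0167
the job is handed in; nothing more can be done
None
```

All four miniatures stand upright on their matching plinths, within about 2 mm of centre and squared up; the cup and bottle were not moved, and I handed the job in at 50 s of the 115 s allowed.

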